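# Shut the covered gas valve on a lab bench

### The arm

A 6-joint arm with a two-finger parallel gripper is mounted at the origin on the work surface. World frame = base frame: x ahead of the robot, y to its left, z up, the work surface at z = 0. Lengths are in m, angles in degrees, forces in N, time in s.
With the tool pointing down it reaches from about 0.3 to 0.75 m from the base axis. Payload 8.5 kg.
Tool frame: the origin (TCP) lies midway between the tips of the shut fingers; the grasp point (between the pads) lies 19 mm behind it; z points along the fingers, y is the direction in which the jaws open and shut (so a half turn about z gives the same grasp; the last joint's range is limited). The gripper opens to 85 mm and grips with 20 to 120 N. Pads are 22 mm wide; open, the fingers measure 114 mm over their backs; the gripper's body (76 mm by 85 mm) begins 54 mm behind the grasp point. The pads swing forward as they close: fully open they stand 13 mm farther back than shut.
Start: joints at [-82.867, 21.807, 74.336, -0, 83.858, -12.336], TCP at [0.183, -0.519, 0.231] pointing down, gripper open.
Joint ranges: [-178.18, 178.18], [-50.72, 133.34], [12.68, 142.11], [-81.47, 261.47], [9.98, 163.14], [-165.26, 165.26]. Speed limits (degrees/s): [136.94, 136.94, 180, 180, 180, 180].

### API

Orientations are given as a 3x3 rotation matrix whose columns are the frame's x, y, z axes.
In Python, from rig import env, eyes, close_job gives the robot as it stands.
- The arm moves only by the tool jog_arm, never from a script. Its argument "deltas" is one flat list of numbers, 7 for each row, row after row: the shift along the tool's x, y, z in units of 0.75 m (1.0 is 0.75 m), then the turn, a rotation vector about the tool's x, y, z in units of 180 degrees (1.0 is 180 degrees), then the gripper command: -1 is fully open, 1 is shut, values between are in proportion. In form: [dx, dy, dz, ax, ay, az, fingers, dx, dy, dz, ax, ay, az, fingers, ...]. A call has 1 to 12 rows; each row is the pose to reach, as a shift and turn from the pose commanded when the call began, along the tool's axes at that moment, turning the shorter way round; what a row does not reach only later rows make up. A row lasts 1/12 s, in which the tool goes at most 41.7 mm and 7.16 degrees, less where a joint would pass 70% of its speed; a pose out of reach is approached as far as the arm can. A call with a number of a shift or a turn outside -1 to 1 is refused whole. A call with a gripper value outside its range is refused whole. The fingers move at their own pace and stop on an object; "grip_force" is the grip in N (left out, the last holds). Time passes only in rows, so rows that repeat a pose let the fingers close. It gives the time, the measured TCP pose, the force and the opening at its end, in the units of the state.
- env.observe(): the state, without advancing time (a new reading comes with each control period).
- eyes.get_image(name): name is "side" or "top"; returns the picture (400x640x3 uint8, red, green, blue); there is no depth.
- eyes.camera_params(name): a dict with "intrinsics" (3x3 intrinsics, pixels), "R" (3x3) and "t" (3): a world point X has camera coordinates R X + t. Camera axes: x right, y down, z forward; pixel columns grow to the right and rows downward; lengths in m; the calibration is good to about 2 mm. A picture is of the moment at which its call begins. camera_params takes no time and is no camera call.
- close_job(): hands the job in, once; it reports no verdict.
The state is a dict: "time_s": time; "q": joint angles; "qvel": joint speeds; "joint_efforts": joint torques, N m; "position": TCP position; "tool_rot": TCP orientation; "ft_force": force on the tool from outside, world axes, zero at the start; "wrist_torque": the same for the moment, N m; "grip_width": finger opening in m.
Only numpy, scipy, OpenCV 4.12 (cv2) and the standard library are available. Lean on these libraries where they do the work, as an engineer would, in place of code of your own. Each camera call takes 0.05 s, during which the arm holds its last target.

### The job

A grey valve box on the lab bench has a white sliding cover, and under it are two small lever valves. Push the cover aside to the robot's left along its rails until both valves are uncovered, then push the yellow handle a quarter turn clockwise (seen from above) until it is fully shut against its stop. Only push: do not lift the cover, leave the blue handle as it is, and do not disturb the glassware and other things standing around the box.

Things in the scene. Friction and masses are not known exactly. Their poses are not given: they have to be found in the camera images.
- valve_box: fixed grey box on the bench, 300 (x) by 345 (y) by 85 mm high; at yaw 0 its x points away from the robot, its y to the robot's left (yaw within 0.3 rad). Origin: on the bench under the middle of its open cavity, which spans x -125 to 125 and y -77 to 77 mm; floor 6 mm up. Brass hose barbs stick out 32 mm from the right (-y) wall, 25 mm up
- box_deck (a point): middle of the closed deck left of the cavity (box y 88 to 250 mm), 72 mm above the bench, 172 mm in the box's +y from its origin: the cover slides over it. Rails along both long sides carry the cover 75 mm above the bench, between aluminium lips (139 to 150 mm from the centre line, 85 mm high); low end lips stop it at both ends
- cover: loose white plastic plate, 274 (x) by 160 (y) by 6 mm, about 0.35 kg, lying on the box's rails over the cavity, axes as the box; origin: centre of its underside, 75 mm above the bench. It slides along the box's y only: it starts with its origin at 0 to 15 mm and stops at about 170 mm (box frame); 1 to 6 N slides it
- cover_ridge (a point): middle of the top edge of the black ridge across the cover's middle, to push against: 90 mm long in x, 12 mm thick in y, rising 25 mm from the plate's top (81 mm above the bench) to 106 mm above the bench
- yellow_valve: brass valve under the yellow handle, fixed in the box, axes as the box; origin: on the bench, on the handle's vertical turning axis. It sits at x = -50 or +50 mm, y = -20 mm in the box frame (yellow and blue swap places at random). Its pipe runs along y, top 34 mm above the bench; the valve body, 34 mm across, reaches 38 mm
- yellow_handle (a joint): angle of the yellow handle, rad: 0 = open, pointing to the box's +y along the pipe; grows clockwise seen from above; 1.571 = shut, at the hard stop, pointing to the box's +x (away from the robot). Starts at 0 to 0.3; stays where left; about 2 N at the tip turns it
- yellow_tip (a point): outer end of the yellow handle, mid-width, 60 mm from the turning axis, 54 mm above the bench. The handle is a straight bar 14 mm wide, 47 to 61 mm above the bench, with a round hub 28 mm across, 66 mm high with its screw
- blue_valve: the same valve with a blue handle, in the other place; origin on the bench on its turning axis; leave alone
- blue_tip (a point): outer end of the blue handle, 60 mm from its axis, 54 mm above the bench; its handle starts 0 to 0.3 rad from open; must stay where it is
- dish_green: loose green glass dish, 88 mm across, 15 mm high, on the bench right of the box; origin: centre of its underside; leave alone
- dish_amber: loose amber glass dish, 88 mm across, 15 mm high, on the bench left of the box; origin: centre of its underside; leave alone
- dish_clear: loose clear dish, 88 mm across, 15 mm high, on the bench beyond the box; origin: centre of its underside; leave alone
- beaker: loose glass beaker, 60 mm across, 80 mm high, on the bench right of the box; origin: centre of its underside; leave alone
- jar: loose amber jar with black lid, 60 mm across, 90 mm high, on the bench right of the box; origin: centre of its underside; leave alone
- bottle: loose white bottle with blue cap, 64 mm across, 150 mm high, on the bench left of the box; origin: centre of its underside; leave alone
- spatula: loose spatula, 170 mm long, lying along its x on the bench farther left of the box; origin: under its middle; leave alone

How it is judged:
By the outcome, as a careful person would: the job done as asked, in the order asked, and still so for the second after the job is handed in, with the robot touching nothing.
It also fails if it takes over 48 s, if anything falls off the work surface, if the arm or the gripper's body presses on something with over 40 N, if the wrist force passes 120 N, or if a joint passes its speed limit or range.

## Working session

There is one attempt and no reset: what is moved stays moved. The work goes in short steps, Python scripts to look and compute and a tool call to move; the robot and the scene stay as the last step left them, time stands still between calls to the robot, and variables do not carry over. Pictures are saved under pics/ and viewed, and the job is handed in when it is done.

Besides the shell and the picture viewer there is one more tool, called after ">>>" as name(argument=value, ...) on one line, values as JSON. jog_arm: Moves the arm, as the interface text tells. Its arguments: {"type":"object","properties":{"deltas":{"type":"array"},"grip_force":{"type":"number"}},"required":["deltas"]}

```bash
mkdir -p pics; ls
python3 - <<'E'
from rig import env, eyes
import cv2, numpy as np
s=env.observe()
for k in s: print(k, np.round(s[k],4).tolist())
for n in ["side","top"]:
    im=eyes.get_image(n); cv2.imwrite(f"pics/{n}0.png",im[:,:,::-1])
    p=eyes.camera_params(n); print(n,{k:np.round(p[k],4).tolist() for k in p})
E
```

```text
pics
time_s 0.0
q [-82.8666, 21.8419, 74.3863, -0.001, 83.8558, -12.3342]
qvel [0.0097, -0.0256, -0.1125, -0.0271, 0.0071, -0.0324]
joint_efforts [0.0012, -44.8468, -23.1281, -0.0002, 0.0047, 0.0]
position [0.1833, -0.5183, 0.2307]
tool_rot [[0.9428, 0.3333, -0.0002], [0.3333, -0.9428, 0.0015], [0.0003, -0.0014, -1.0]]
ft_force [-0.5591, -0.4208, 0.0174]
wrist_torque [0.0232, -0.0302, 0.0222]
grip_width 0.0854
side {'intrinsics': [[388.4549, 0.0, 322.3187], [0.0, 388.4549, 184.7226], [0.0, 0.0, 1.0]], 'R': [[-0.951, -0.3088, 0.0136], [-0.2092, 0.6109, -0.7636], [0.2275, -0.7291, -0.6455]], 't': [0.5749, 0.1551, 1.0375]}
top {'intrinsics': [[411.1679, 0.0, 318.118], [0.0, 411.1679, 197.0451], [0.0, 0.0, 1.0]], 'R': [[-0.0128, -0.9999, -0.0096], [-0.9969, 0.0135, -0.077], [0.0772, 0.0086, -0.997]], 't': [0.0933, 0.62, 1.2318]}
```

View pics/side0.png

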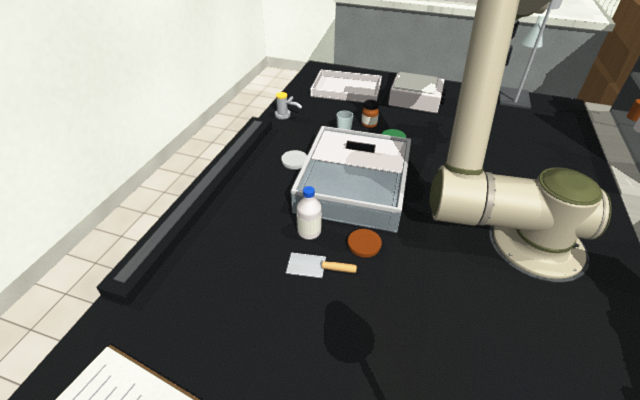

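View pics/top0.png

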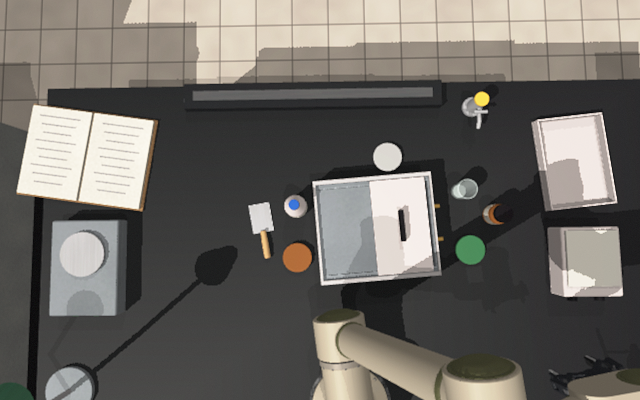

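Both views show the box: its corners in the top view are about (313,181), (432,172), (441,275) and (321,284), and the ridge is near (404,224). In the side view the ridge is near (361,147). I'll zoom in next.

Run:
```python
import cv2
a=cv2.imread('pics/top0.png')[160:295,300:450]; cv2.imwrite('pics/topz.png',cv2.resize(a,None,fx=5,fy=4.4,interpolation=cv2.INTER_CUBIC) if 0 else cv2.resize(a,None,fx=4.4,fy=4.4,interpolation=cv2.INTER_CUBIC))
a=cv2.imread('pics/side0.png')[115:235,285:420]; cv2.imwrite('pics/sidez.png',cv2.resize(a,None,fx=5,fy=5,interpolation=cv2.INTER_CUBIC))
```

```text
(no output)
```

View pics/topz.png

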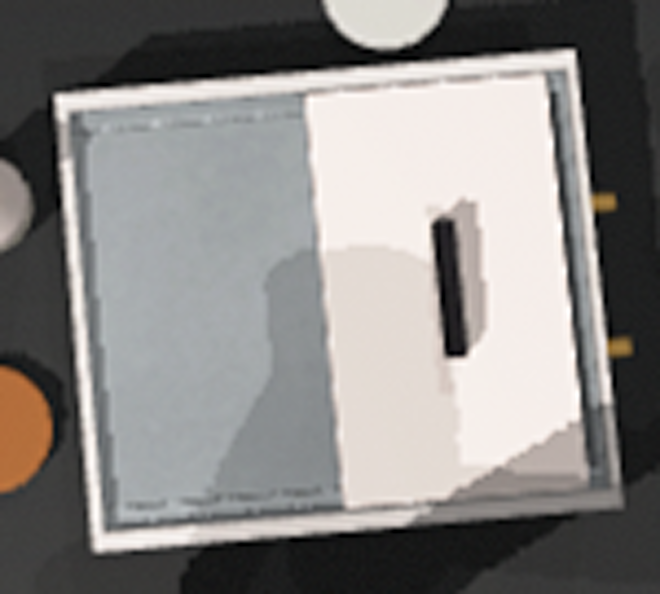

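View pics/sidez.png

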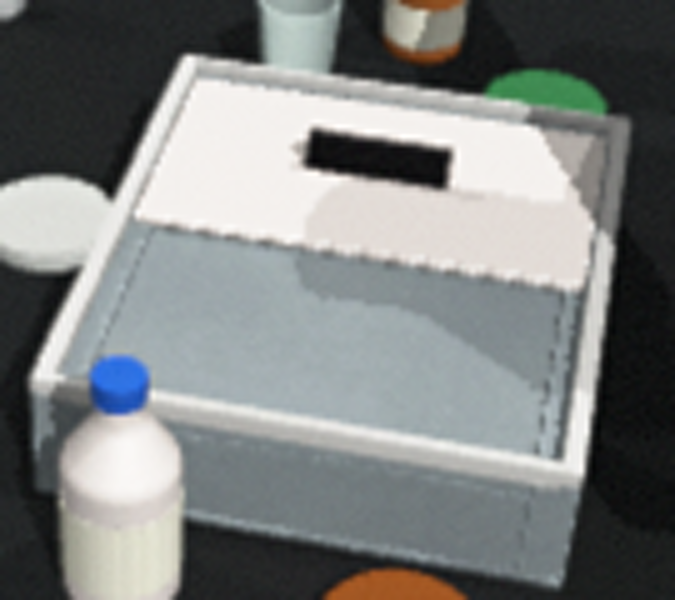

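Zoomed pixels. In the top view, the rim corners are (55,95), (575,48), (623,507) and (95,552), and the ridge's top edge runs from (443,220) to (457,353). In the side view, the corners are (188,57), (628,120), (585,480) and (32,385).

```bash
cat > h.py <<'E'
import numpy as np, cv2
from rig import env, eyes
def P(n):
    p=eyes.camera_params(n); return np.array(p["intrinsics"])@np.c_[p["R"],p["t"]]
def tri(a,b): # top px, side px
    X=cv2.triangulatePoints(P("top"),P("side"),np.float64(a).reshape(2,1),np.float64(b).reshape(2,1)); return (X[:3]/X[3]).ravel()
def ray(n,uv,z):
    M=P(n); A=M[:,[0,1,3]].copy(); A[:,2]+=M[:,2]*z
    w=np.linalg.solve(A,[uv[0],uv[1],1.]); return w[:2]/w[2]
def proj(n,X):
    w=P(n)@np.r_[X,1]; return w[:2]/w[2]
E
python3 - <<'E'
from h import *
np.set_printoptions(precision=4,suppress=True)
T=np.array([[55,95],[575,48],[623,507],[95,552]])/4.4+[300,160]-.4
S=np.array([[32,385],[188,57],[628,120],[585,480]])/5+[285,115]-.4
W=[]
for a,b in zip(T,S): print(tri(a,b), ray("top",a,.085), ray("side",b,.085)); W.append((ray("top",a,.085)+ray("side",b,.085))/2)
L=np.array([[150,250],[150,-95],[-150,-95],[-150,250]])/1e3
W=np.array(W)
for WW,nm in ((np.array([ray("top",a,.085) for a in T]),'top'),(np.array([ray("side",a,.085) for a in S]),'side'),(W,'avg')):
    lc=L.mean(0);wc=WW.mean(0);A=L-lc;B=WW-wc
    th=np.arctan2((A[:,0]*B[:,1]-A[:,1]*B[:,0]).sum(),(A*B).sum())
    R=np.array([[np.cos(th),-np.sin(th)],[np.sin(th),np.cos(th)]]); o=wc-R@lc
    print(nm,'yaw',th,'o',o,'res mm',(1e3*(WW-(L@R.T+o))).round(1).tolist())
    for a in ([437,217],[452,217],[445,357],[465,355]):
        p=ray("top",np.array(a)/4.4+[300,160]-.4,.106); print('  ridge box', (R.T@(p-o)*1e3).round(1))
    # side ridge top edge: far face corners
    for b in ([313,128],[452,150]):
        p=ray("side",np.array(b)/5+[285,115]-.4,.106); print('  side ridge box',(R.T@(p-o)*1e3).round(1))
t=np.array([450,287])/4.4+[300,160]-.4; s=np.array([382,140])/5+[285,115]-.4
print(tri(t,s))
E
```

```text
[0.6634 0.1015 0.0779] [0.6631 0.1015] [0.6596 0.1088]
[ 0.6881 -0.2451  0.0803] [ 0.6896 -0.2433] [ 0.6834 -0.2382]
[ 0.3893 -0.2652  0.0813] [ 0.3888 -0.2642] [ 0.39  -0.259]
[0.363  0.079  0.0786] [0.3639 0.079 ] [0.3627 0.0859]
top yaw 0.0735847544130057 o [ 0.5321 -0.159 ] res mm [[-0.2, 0.2], [1.0, -0.5], [-0.6, 0.6], [-0.1, -0.3]]
  ridge box [46.7 10.6]
  ridge box [45.9  1. ]
  ridge box [-43.3  14.6]
  ridge box [-43.1   1.7]
  side ridge box [42.1  4. ]
  side ridge box [-45.2   5.8]
side yaw 0.07381979525142697 o [ 0.5296 -0.1529] res mm [[-1.2, 1.3], [-2.8, -1.6], [2.9, -0.3], [1.0, 0.6]]
  ridge box [48.7  4.3]
  ridge box [47.8 -5.3]
  ridge box [-41.3   8.3]
  ridge box [-41.2  -4.6]
  side ridge box [44.1 -2.3]
  side ridge box [-43.2  -0.5]
avg yaw 0.07370206564342872 o [ 0.5309 -0.156 ] res mm [[-0.7, 0.8], [-0.9, -1.1], [1.2, 0.2], [0.4, 0.1]]
  ridge box [47.7  7.5]
  ridge box [46.9 -2.2]
  ridge box [-42.3  11.5]
  ridge box [-42.2  -1.4]
  side ridge box [43.1  0.8]
  side ridge box [-44.2   2.6]
[ 0.5313 -0.1523  0.1063]
```

```bash
cat >> h.py <<'E'
O=np.array([.531,-.157]); TH=.0737
def b2w(x,y): # box mm -> world m
    c,s=np.cos(TH),np.sin(TH); return O+np.array([c*x-s*y,s*x+c*y])/1e3
def w2b(p):
    c,s=np.cos(TH),np.sin(TH); d=(np.array(p[:2])-O)*1e3; return np.array([c*d[0]+s*d[1],-s*d[0]+c*d[1]])
def delta(cur,yaw,p,yaw2): # cur xyz, yaw rad, target xyz, yaw
    d=np.array(p)-np.array(cur); c,s=np.cos(yaw),np.sin(yaw)
    return np.round(np.r_[(c*d[0]+s*d[1])/.75,(s*d[0]-c*d[1])/.75,-d[2]/.75,0,0,-(yaw2-yaw)/np.pi],4).tolist()
E
python3 - <<'E'
from h import *
c=[.183,-.519,.231]; y=np.arctan2(.3333,.9428)
print(delta(c,y,np.r_[b2w(0,-45),.2],TH)); print(delta(c,y,np.r_[b2w(0,-45),.088],TH))
E
```

```text
[0.5826, -0.2425, 0.0413, 0.0, 0.0, 0.0847]
[0.5826, -0.2425, 0.1907, 0.0, 0.0, 0.0847]
```

>>> jog_arm(deltas=[0.5826, -0.2425, 0.0413, 0, 0, 0.0847, 1, 0.5826, -0.2425, 0.0413, 0, 0, 0.0847, 1, 0.5826, -0.2425, 0.0413, 0, 0, 0.0847, 1, 0.5826, -0.2425, 0.0413, 0, 0, 0.0847, 1, 0.5826, -0.2425, 0.0413, 0, 0, 0.0847, 1, 0.5826, -0.2425, 0.0413, 0, 0, 0.0847, 1, 0.5826, -0.2425, 0.0413, 0, 0, 0.0847, 1, 0.5826, -0.2425, 0.0413, 0, 0, 0.0847, 1, 0.5826, -0.2425, 0.0413, 0, 0, 0.0847, 1, 0.5826, -0.2425, 0.0413, 0, 0, 0.0847, 1, 0.5826, -0.2425, 0.0413, 0, 0, 0.0847, 1, 0.5826, -0.2425, 0.0413, 0, 0, 0.0847, 1])

```text
time_s: 1.1
position: [0.5369, -0.1979, 0.1996]
tool_rot: [[0.997, 0.077, -0.0], [0.077, -0.997, 0.001], [-0.0, -0.001, -1.0]]
ft_force: [-0.0, -0.2, -0.3]
grip_width: 0.0
```

>>> jog_arm(deltas=[0, 0, 0, 0, 0, 0, 1, 0, 0, 0, 0, 0, 0, 1, 0, 0, 0, 0, 0, 0, 1])

```text
time_s: 1.35
position: [0.5342, -0.2019, 0.2001]
tool_rot: [[0.997, 0.073, -0.001], [0.073, -0.997, 0.0], [-0.001, -0.0, -1.0]]
ft_force: [-0.1, -0.4, -0.1]
grip_width: 0.0002
```

Run:
```python
from h import *
s=env.observe(); print(s["time_s"],s["position"],w2b(s["position"]),s["tool_rot"],s["ft_force"],s["grip_width"])
for n in ["side","top"]: cv2.imwrite(f"pics/{n}1.png",eyes.get_image(n)[:,:,::-1])
a=cv2.imread('pics/side1.png')[85:235,270:430]; cv2.imwrite('pics/side1z.png',cv2.resize(a,None,fx=4,fy=4,interpolation=cv2.INTER_CUBIC))
```

```text
1.35 [ 0.53415793 -0.20186688  0.20014274] [ -0.15433804 -44.97761493] [[ 9.97307863e-01  7.33249455e-02 -6.91314805e-04]
 [ 7.33250073e-02 -9.97308096e-01  6.44418649e-05]
 [-6.84728656e-04 -1.14959042e-04 -9.99999759e-01]] [-0.13773452 -0.41818774 -0.14359959] 0.0001556236887958239
```

View pics/side1z.png

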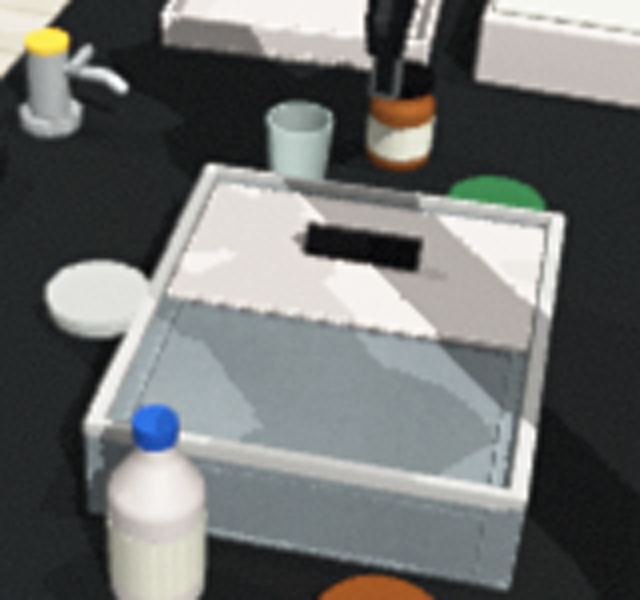

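View pics/top1.png

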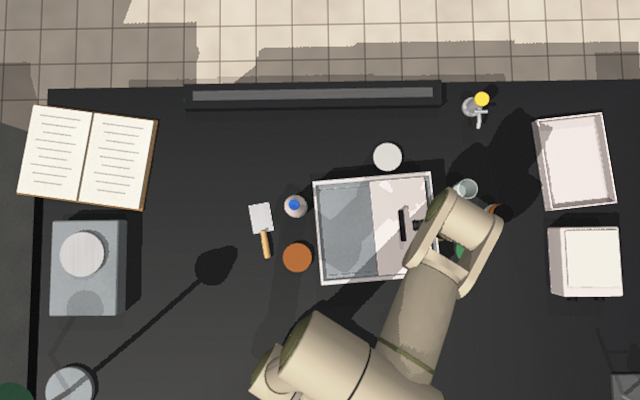

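The side view shows the shut finger high above the plate, behind the ridge; the ridge is at zoomed (360,245). Everything is undisturbed. I'll descend.

>>> jog_arm(deltas=[0, 0, 0.04, 0, 0, 0, 1, 0, 0, 0.08, 0, 0, 0, 1, 0, 0, 0.11, 0, 0, 0, 1, 0, 0, 0.13, 0, 0, 0, 1, 0, 0, 0.14, 0, 0, 0, 1, 0, 0, 0.148, 0, 0, 0, 1, 0, 0, 0.148, 0, 0, 0, 1, 0, 0, 0.148, 0, 0, 0, 1])

```text
time_s: 2.12
position: [0.5348, -0.2019, 0.0901]
tool_rot: [[0.997, 0.073, 0.001], [0.073, -0.997, -0.001], [0.001, 0.001, -1.0]]
ft_force: [-0.7, -0.2, 0.2]
grip_width: -0.0001
```

Run:
```python
from h import *
s=env.observe(); print(s["time_s"],s["position"],w2b(s["position"]),s["ft_force"])
a=eyes.get_image("side")[85:235,270:430,::-1]; cv2.imwrite('pics/side2z.png',cv2.resize(a,None,fx=4,fy=4,interpolation=cv2.INTER_CUBIC))
```

```text
2.1167 [ 0.53483553 -0.20194841  0.09011372] [  0.51541534 -45.10881207] [-0.74386817 -0.16868295  0.24236163]
```

View pics/side2z.png

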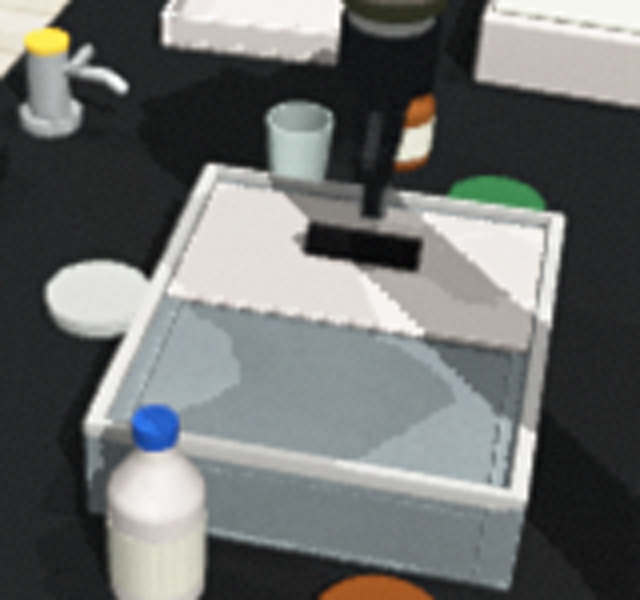

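The finger is behind the ridge on its right side, at zoomed (372,215). I'll push gently.

>>> jog_arm(deltas=[0, -0.012, 0, 0, 0, 0, 1, 0, -0.02, 0, 0, 0, 0, 1, 0, -0.027, 0, 0, 0, 0, 1, 0, -0.033, 0, 0, 0, 0, 1, 0, -0.039, 0, 0, 0, 0, 1, 0, -0.045, 0, 0, 0, 0, 1, 0, -0.052, 0, 0, 0, 0, 1, 0, -0.06, 0, 0, 0, 0, 1, 0, -0.07, 0, 0, 0, 0, 1, 0, -0.08, 0, 0, 0, 0, 1, 0, -0.09, 0, 0, 0, 0, 1, 0, -0.1, 0, 0, 0, 0, 1])

```text
time_s: 3.17
position: [0.5292, -0.126, 0.0895]
tool_rot: [[0.997, 0.074, 0.0], [0.074, -0.997, -0.0], [0.0, 0.0, -1.0]]
ft_force: [0.4, -4.4, 2.7]
grip_width: -0.0
```

Run:
```python
from h import *
s=env.observe(); print(s["time_s"],s["position"],w2b(s["position"]),s["ft_force"])
a=eyes.get_image("side")[85:235,270:430,::-1]; cv2.imwrite('pics/side3z.png',cv2.resize(a,None,fx=4,fy=4,interpolation=cv2.INTER_CUBIC))
```

```text
3.1667 [ 0.52919076 -0.12600676  0.08953376] [ 0.47780337 31.04232343] [ 0.40203704 -4.44564379  2.69922919]
```

View pics/side3z.png

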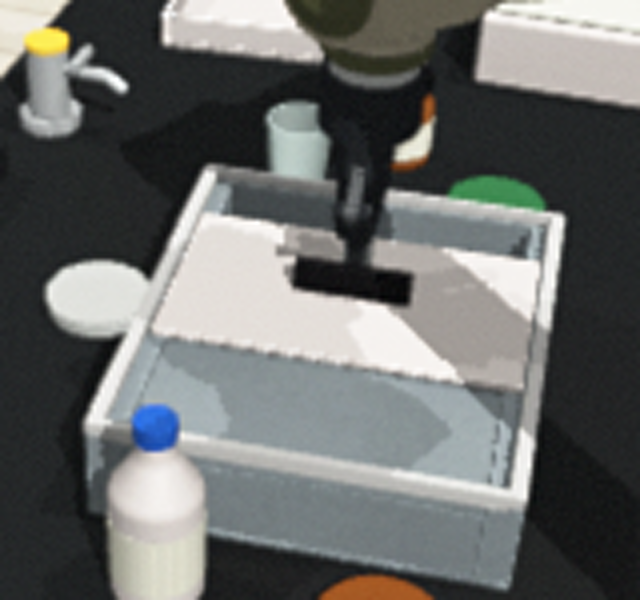

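The cover is sliding; its ridge is now at zoomed (352,278), and the force is about 4 N. I'll keep going.

>>> jog_arm(deltas=[0, -0.012, 0, 0, 0, 0, 1, 0, -0.024, 0, 0, 0, 0, 1, 0, -0.036, 0, 0, 0, 0, 1, 0, -0.048, 0, 0, 0, 0, 1, 0, -0.06, 0, 0, 0, 0, 1, 0, -0.072, 0, 0, 0, 0, 1, 0, -0.084, 0, 0, 0, 0, 1, 0, -0.095, 0, 0, 0, 0, 1, 0, -0.105, 0, 0, 0, 0, 1, 0, -0.115, 0, 0, 0, 0, 1, 0, -0.122, 0, 0, 0, 0, 1, 0, -0.127, 0, 0, 0, 0, 1])

```text
time_s: 4.22
position: [0.522, -0.031, 0.0894]
tool_rot: [[0.997, 0.074, -0.0], [0.074, -0.997, 0.0], [-0.0, -0.0, -1.0]]
ft_force: [-0.3, -3.3, 4.3]
grip_width: 0.0003
```

Run:
```python
from h import *
s=env.observe(); print(s["time_s"],s["position"],w2b(s["position"]),s["ft_force"])
a=eyes.get_image("side")[85:235,270:430,::-1]; cv2.imwrite('pics/side4z.png',cv2.resize(a,None,fx=4,fy=4,interpolation=cv2.INTER_CUBIC))
```

```text
4.2167 [ 0.52202718 -0.03095849  0.08936251] [  0.33239127 126.36005224] [-0.32078437 -3.31629372  4.32657872]
```

View pics/side4z.png

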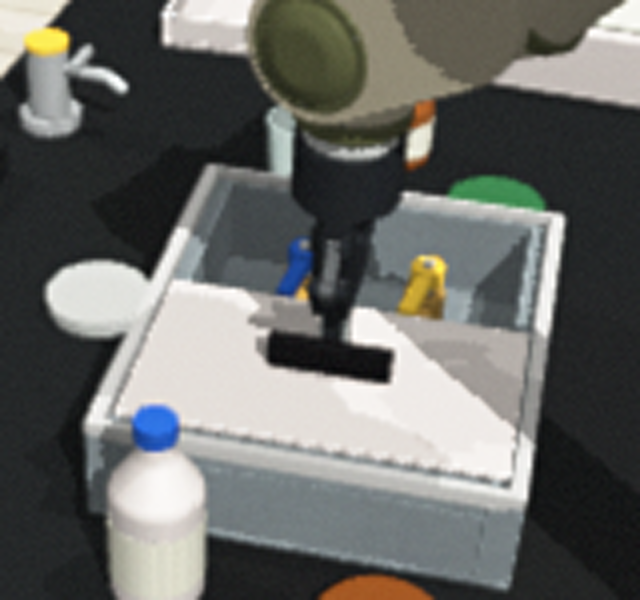

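Yellow is the valve nearer the robot, at zoomed (425,275), and blue is at (298,260). I'll creep on towards the stop.

>>> jog_arm(deltas=[0, -0.006, 0, 0, 0, 0, 1, 0, -0.011, 0, 0, 0, 0, 1, 0, -0.015, 0, 0, 0, 0, 1, 0, -0.018, 0, 0, 0, 0, 1, 0, -0.021, 0, 0, 0, 0, 1])

```text
time_s: 4.68
position: [0.5208, -0.0157, 0.0893]
tool_rot: [[0.997, 0.074, -0.0], [0.074, -0.997, 0.0], [-0.0, -0.0, -1.0]]
ft_force: [-1.4, -5.1, 2.5]
grip_width: 0.0002
```

>>> jog_arm(deltas=[0, -0.002, 0, 0, 0, 0, 1, 0, -0.004, 0, 0, 0, 0, 1, 0, -0.005, 0, 0, 0, 0, 1])

```text
time_s: 4.93
position: [0.5206, -0.0145, 0.0895]
tool_rot: [[0.997, 0.074, -0.001], [0.074, -0.997, -0.005], [-0.001, 0.005, -1.0]]
ft_force: [-3.5, -20.5, 3.2]
grip_width: -0.0001
```

Run:
```python
from h import *
s=env.observe(); print(s["time_s"],s["position"],w2b(s["position"]),s["ft_force"])
a=eyes.get_image("side")[85:235,270:430,::-1]; cv2.imwrite('pics/side5z.png',cv2.resize(a,None,fx=4,fy=4,interpolation=cv2.INTER_CUBIC))
```

```text
4.9333 [ 0.52058452 -0.01446178  0.08954627] [1.08353863e-01 1.42918207e+02] [ -3.514171   -20.49606452   3.18150535]
```

View pics/side5z.png

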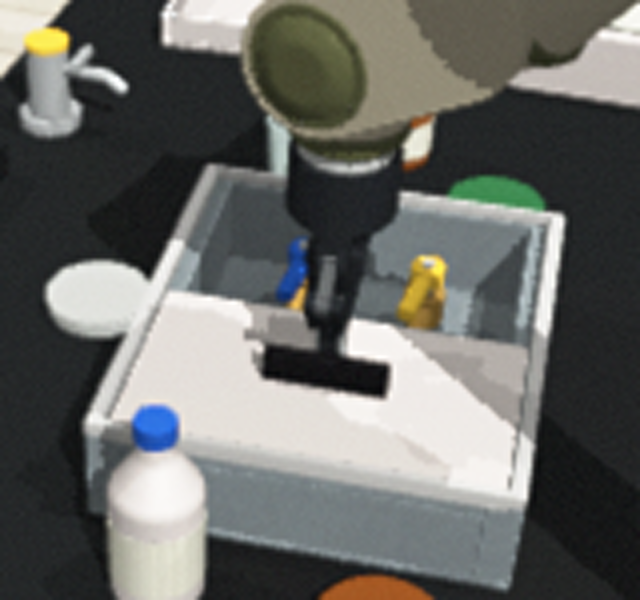

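The cover is against its stop: 20 N, ridge at zoomed (325,372). I'll back off, rise and measure the handles.

>>> jog_arm(deltas=[0, 0.008, 0, 0, 0, 0, 1, 0, 0.025, 0, 0, 0, 0, 1, 0, 0.03, -0.04, 0, 0, 0, 1, 0, 0, -0.09, 0, 0, 0, 1, 0, -0.04, -0.12, 0, 0, 0, 1, 0, -0.08, -0.15, 0, 0, 0, 1, 0, -0.08, -0.15, 0, 0, 0, 1, 0, -0.08, -0.15, 0, 0, 0, 1])

```text
time_s: 5.65
position: [0.5163, 0.0485, 0.2026]
tool_rot: [[0.997, 0.076, 0.002], [0.076, -0.997, 0.0], [0.002, -0.0, -1.0]]
ft_force: [0.3, -0.6, -0.8]
grip_width: -0.0002
```

Run:
```python
from h import *
s=env.observe(); print(s["time_s"],s["position"],w2b(s["position"]),s["ft_force"])
for n in ["side","top"]: cv2.imwrite(f"pics/{n}6.png",eyes.get_image(n)[:,:,::-1])
a=cv2.imread('pics/side6.png')[110:190,310:410]; cv2.imwrite('pics/side6z.png',cv2.resize(a,None,fx=7,fy=7,interpolation=cv2.INTER_CUBIC))
a=cv2.imread('pics/top6.png')[165:290,310:450]; cv2.imwrite('pics/top6z.png',cv2.resize(a,None,fx=4.5,fy=4.5,interpolation=cv2.INTER_CUBIC))
```

```text
5.65 [0.51634238 0.04851285 0.2026085 ] [  0.51476191 206.03425301] [ 0.34637921 -0.62441503 -0.82433707]
```

View pics/side6z.png

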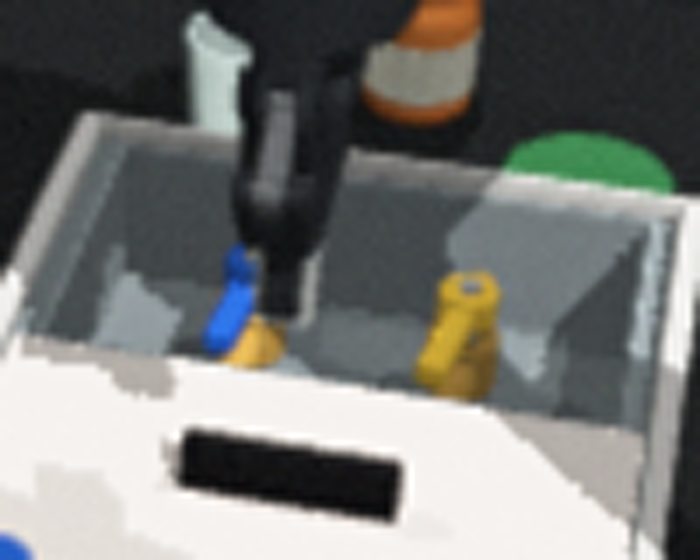

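View pics/top6z.png

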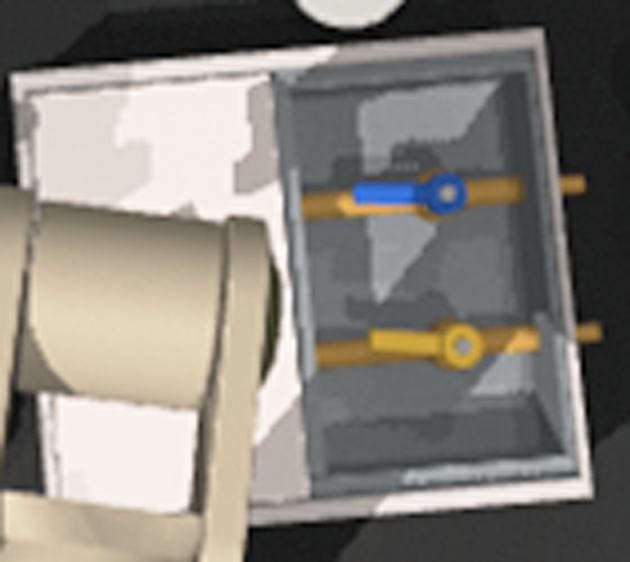

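In the top view, the yellow screw is at zoomed (464,346) with its tip end at (371,339); the blue screw is at (447,193) with its tip at (354,193). In the side view the yellow screw is at zoomed (473,288). The cover is fully left and both valves are clear.

Run:
```python
from h import *
np.set_printoptions(precision=4,suppress=True)
t=lambda u,v: np.array([u,v])/4.5+[310,165]-.4
sd=lambda u,v: np.array([u,v])/7+[310,110]-.43
print('yellow screw tri',tri(t(464,346),sd(473,288)))
for nm,p,z in (('yscrew',(464,346),.066),('ytip',(371,339),.061),('yhub',(462,346),.061),('bscrew',(447,193),.066),('btip',(354,193),.061)):
    w=ray('top',t(*p),z); print(nm,w,w2b(w))
w=ray('side',sd(473,288),.066); print('side yscrew',w,w2b(w))
w=ray('side',sd(432,378),.054); print('side ytip~',w,w2b(w))
```

```text
yellow screw tri [ 0.4831 -0.1913  0.0608]
yscrew [ 0.4839 -0.1901] [-49.3819 -29.5056]
ytip [ 0.4891 -0.1307] [-39.8926  29.287 ]
yhub [ 0.4838 -0.1899] [-49.5163 -29.2852]
bscrew [ 0.5835 -0.182 ] [ 50.5273 -28.8065]
btip [ 0.5846 -0.1221] [55.9896 30.8339]
side yscrew [ 0.4814 -0.184 ] [-51.4976 -23.2893]
side ytip~ [ 0.4867 -0.1272] [-42.0065  32.9911]
```

```bash
sed -i 's/^O=.*/O=np.array([.531,-.1635])/' h.py
cat >> h.py <<'E'
def hp(phi,r=45,off=18,z=.045):
    u=np.array([np.sin(phi),np.cos(phi)]); n=np.array([-np.cos(phi),np.sin(phi)])
    b=np.array([-50,-20])+r*u+off*n; return np.r_[b2w(*b),z], TH-phi
E
python3 - <<'E'
from h import *
s=env.observe(); y=np.arctan2(s["tool_rot"][1][0],s["tool_rot"][0][0])
print(s["q"],y)
c=np.array([.5163,.0485,.2026])
for z in (.2,.12,.045): p,yy=hp(.16,off=32,z=z); print(p,delta(c,TH,p,yy))
E
```

```text
[-7.89276681e+00  2.01089669e+01  8.23201684e+01  9.27121663e-03
  7.76813932e+01  7.78927843e+01] 0.0735218523074774Traceback (most recent call last):
  File "<stdin>", line 5, in <module>
  File "h.py", line 22, in hp
    b=np.array([-50,-20])+r*u+off*n; return np.r_[b2w(*b),z], TH-phi
                                                  ~~~^^^^
  File "h.py", line 14, in b2w
    c,s=np.cos(TH),np.sin(TH); return O+np.array([c*x-s*y,s*x+c*y])/1e3
               ^^
NameError: name 'TH' is not defined
```

```bash
sed -i 's/^O=.*/O=np.array([.531,-.1635]); TH=.0737/' h.py
python3 - <<'E'
from h import *
c=np.array([.5163,.0485,.2026])
for z in (.2,.12,.045): p,yy=hp(.16,off=32,z=z); print(p,delta(c,TH,p,yy))
E
```

```text
[ 0.45460617 -0.13953667  0.2       ] [-0.1005, 0.244, 0.0035, 0.0, 0.0, 0.0509]
[ 0.45460617 -0.13953667  0.12      ] [-0.1005, 0.244, 0.1101, 0.0, 0.0, 0.0509]
[ 0.45460617 -0.13953667  0.045     ] [-0.1005, 0.244, 0.2101, 0.0, 0.0, 0.0509]
```

>>> jog_arm(deltas=[-0.1005, 0.244, 0.0035, 0, 0, 0.0509, 1, -0.1005, 0.244, 0.0035, 0, 0, 0.0509, 1, -0.1005, 0.244, 0.0035, 0, 0, 0.0509, 1, -0.1005, 0.244, 0.0035, 0, 0, 0.0509, 1, -0.1005, 0.244, 0.0035, 0, 0, 0.0509, 1, -0.1005, 0.244, 0.0035, 0, 0, 0.0509, 1, -0.1005, 0.244, 0.03, 0, 0, 0.0509, 1, -0.1005, 0.244, 0.07, 0, 0, 0.0509, 1, -0.1005, 0.244, 0.1, 0, 0, 0.0509, 1, -0.1005, 0.244, 0.11, 0, 0, 0.0509, 1, -0.1005, 0.244, 0.11, 0, 0, 0.0509, 1, -0.1005, 0.244, 0.11, 0, 0, 0.0509, 1])

```text
time_s: 6.75
position: [0.4547, -0.1407, 0.1195]
tool_rot: [[0.996, -0.087, -0.0], [-0.087, -0.996, 0.0], [-0.0, -0.0, -1.0]]
ft_force: [-0.0, 0.4, 0.6]
grip_width: -0.0005
```

Run:
```python
from h import *
s=env.observe(); print(s["time_s"],s["position"],w2b(s["position"]),s["ft_force"],s["tool_rot"][:2,0])
a=eyes.get_image("side")[90:210,300:420,::-1]; cv2.imwrite('pics/side7z.png',cv2.resize(a,None,fx=5,fy=5,interpolation=cv2.INTER_CUBIC))
```

```text
6.75 [ 0.45471661 -0.14074609  0.11953655] [-74.40086516  28.30913963] [-0.010541    0.41881962  0.62219716] [ 0.99624761 -0.08654774]
```

View pics/side7z.png

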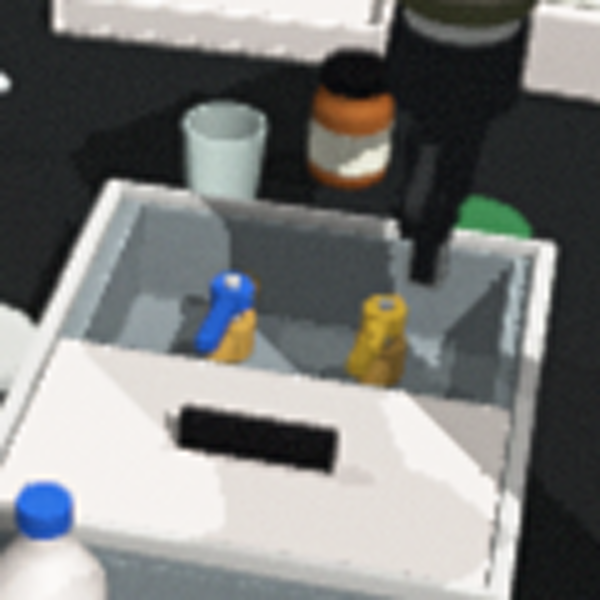

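The fingertip is at zoomed (423,280), on the robot side of the yellow handle at (375,345). I'll descend.

>>> jog_arm(deltas=[0, 0, 0.03, 0, 0, 0, 1, 0, 0, 0.06, 0, 0, 0, 1, 0, 0, 0.08, 0, 0, 0, 1, 0, 0, 0.09, 0, 0, 0, 1, 0, 0, 0.097, 0, 0, 0, 1, 0, 0, 0.099, 0, 0, 0, 1, 0, 0, 0.099, 0, 0, 0, 1])

```text
time_s: 7.38
position: [0.455, -0.1406, 0.0457]
tool_rot: [[0.996, -0.086, 0.001], [-0.086, -0.996, -0.001], [0.001, 0.001, -1.0]]
ft_force: [-0.2, -0.4, 0.9]
grip_width: 0.0001
```

Run:
```python
from h import *
s=env.observe(); print(s["time_s"],s["position"],w2b(s["position"]),s["ft_force"],s["tool_rot"][:2,0])
for n in ["side","top"]:
  im=eyes.get_image(n)[:,:,::-1]
  a=im[90:210,300:420] if n=="side" else im[165:290,310:450]; cv2.imwrite(f'pics/{n}8z.png',cv2.resize(a,None,fx=4.5,fy=4.5,interpolation=cv2.INTER_CUBIC))
c=hp(.16,off=32)
for off,ph in ((24,.16),(18,.16),(18,.3),(18,.45),(18,.6),(18,.75),(18,.9),(18,1.05),(18,1.2)):
  p,yy=hp(ph,off=off); print(ph,off,delta(c[0],c[1],p,yy))
```

```text
7.3833 [ 0.45499595 -0.14063927  0.04571574] [-74.11441833  28.39509591] [-0.19024366 -0.39828503  0.91356513] [ 0.99629143 -0.08603641]
0.16 24 [0.0107, 0.0, -0.0, 0.0, 0.0, -0.0]
0.16 18 [0.0187, 0.0, -0.0, 0.0, 0.0, -0.0]
0.3 18 [0.0273, -0.0028, -0.0, 0.0, 0.0, 0.0446]
0.45 18 [0.0368, -0.0044, -0.0, 0.0, 0.0, 0.0923]
0.6 18 [0.0465, -0.0045, -0.0, 0.0, 0.0, 0.1401]
0.75 18 [0.0561, -0.0032, -0.0, 0.0, 0.0, 0.1878]
0.9 18 [0.0654, -0.0005, -0.0, 0.0, 0.0, 0.2355]
1.05 18 [0.0742, 0.0036, -0.0, 0.0, 0.0, 0.2833]
1.2 18 [0.0823, 0.0089, -0.0, 0.0, 0.0, 0.331]
```

View pics/side8z.png

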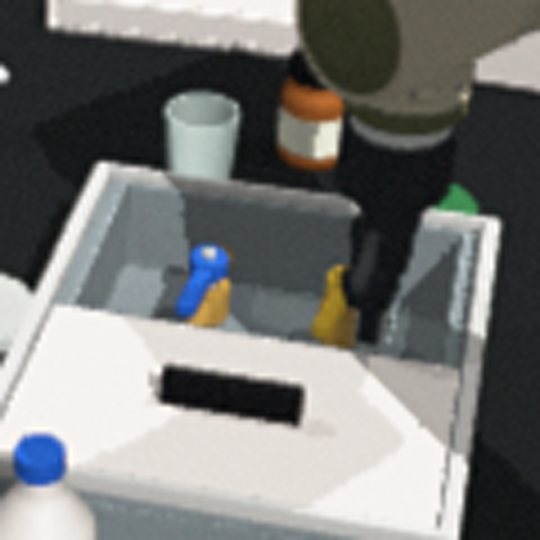

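View pics/top8z.png

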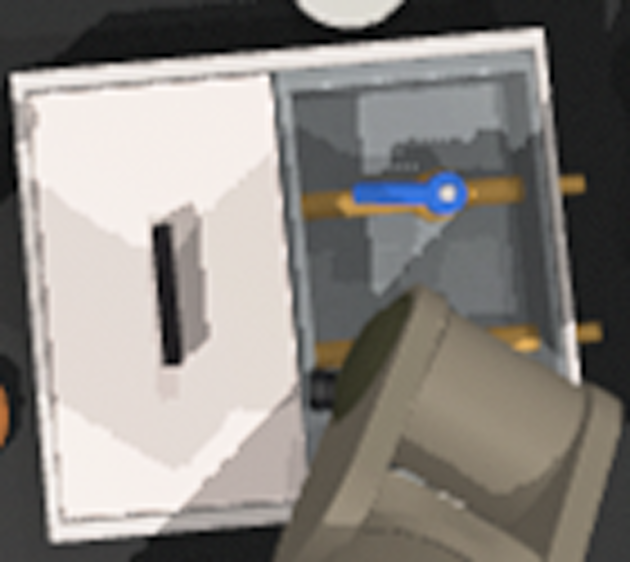

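No contact yet; the finger is beside the handle. I'll start the push, turning the tool along with the handle.

>>> jog_arm(deltas=[0.0107, 0, 0, 0, 0, 0, 1, 0.0187, 0, 0, 0, 0, 0, 1, 0.023, -0.0014, 0, 0, 0, 0.0223, 1, 0.0273, -0.0028, 0, 0, 0, 0.0446, 1, 0.032, -0.0036, 0, 0, 0, 0.0685, 1, 0.0368, -0.0044, 0, 0, 0, 0.0923, 1, 0.0416, -0.0045, 0, 0, 0, 0.1162, 1, 0.0465, -0.0045, 0, 0, 0, 0.1401, 1, 0.0513, -0.0039, 0, 0, 0, 0.164, 1, 0.0561, -0.0032, 0, 0, 0, 0.1878, 1])

```text
time_s: 8.32
position: [0.4972, -0.1415, 0.0453]
tool_rot: [[0.778, -0.628, -0.0], [-0.628, -0.778, 0.0], [-0.001, 0.0, -1.0]]
ft_force: [-1.6, 0.5, 1.5]
grip_width: 0.0001
```

Run:
```python
from h import *
s=env.observe(); print(s["time_s"],s["position"],w2b(s["position"]),s["ft_force"],s["tool_rot"][:2,0],s["q"][5])
for n in ["side","top"]:
  im=eyes.get_image(n)[:,:,::-1]
  a=im[90:210,300:420] if n=="side" else im[165:290,310:450]; cv2.imwrite(f'pics/{n}9z.png',cv2.resize(a,None,fx=4.5,fy=4.5,interpolation=cv2.INTER_CUBIC))
c=hp(.75); print(c)
for ph in (.85,.95,1.05,1.15,1.25,1.35,1.42,1.48,1.53,1.571,1.6):
  p,yy=hp(ph); print(ph,delta(c[0],c[1],p,yy))
```

```text
8.3167 [ 0.49718333 -0.14146328  0.04529379] [-32.10223114  24.46693106] [-1.63426783  0.48558078  1.51395743] [ 0.77785062 -0.628449  ] 99.91676156942913
(array([ 0.49673633, -0.14076574,  0.045     ]), -0.6763)
0.85 [0.0061, -0.0021, -0.0, 0.0, 0.0, 0.0318]
0.95 [0.0124, -0.0036, -0.0, 0.0, 0.0, 0.0637]
1.05 [0.0188, -0.0044, -0.0, 0.0, 0.0, 0.0955]
1.15 [0.0253, -0.0046, -0.0, 0.0, 0.0, 0.1273]
1.25 [0.0317, -0.0042, -0.0, 0.0, 0.0, 0.1592]
1.35 [0.0381, -0.0031, -0.0, 0.0, 0.0, 0.191]
1.42 [0.0424, -0.0019, -0.0, 0.0, 0.0, 0.2133]
1.48 [0.0461, -0.0007, -0.0, 0.0, 0.0, 0.2324]
1.53 [0.0491, 0.0005, -0.0, 0.0, 0.0, 0.2483]
1.571 [0.0516, 0.0015, -0.0, 0.0, 0.0, 0.2613]
1.6 [0.0532, 0.0024, -0.0, 0.0, 0.0, 0.2706]
```

View pics/side9z.png

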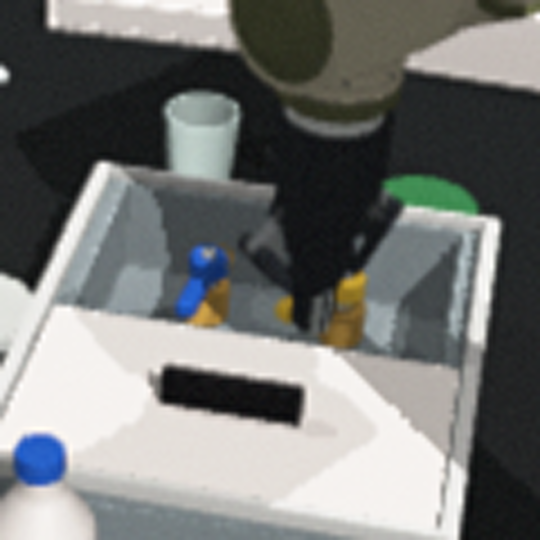

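View pics/top9z.png

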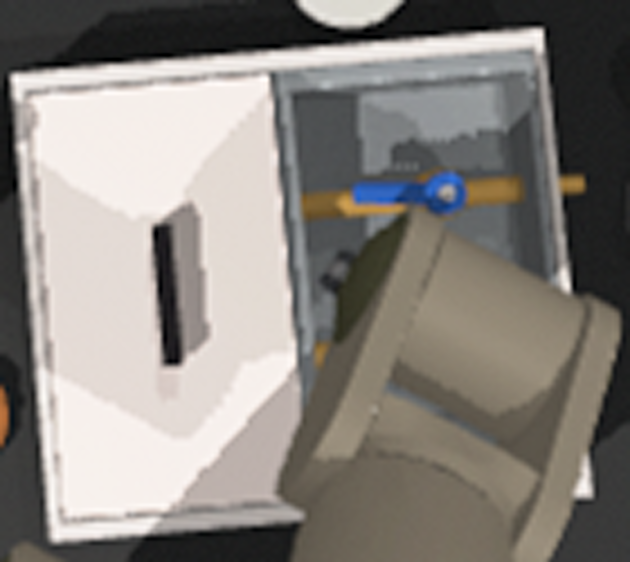

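The handle is turning; its tip shows at zoomed (287,308), left of the finger. Contact force is about 2 N and blue is untouched. Continuing.

>>> jog_arm(deltas=[0.003, -0.0011, 0, 0, 0, 0.0159, 1, 0.0061, -0.0021, 0, 0, 0, 0.0318, 1, 0.0092, -0.0029, 0, 0, 0, 0.0478, 1, 0.0124, -0.0036, 0, 0, 0, 0.0637, 1, 0.0156, -0.004, 0, 0, 0, 0.0796, 1, 0.0188, -0.0044, 0, 0, 0, 0.0955, 1, 0.022, -0.0045, 0, 0, 0, 0.1114, 1, 0.0253, -0.0046, 0, 0, 0, 0.1273, 1, 0.0285, -0.0044, 0, 0, 0, 0.1432, 1, 0.0317, -0.0042, 0, 0, 0, 0.1592, 1])

```text
time_s: 9.25
position: [0.5177, -0.1536, 0.0453]
tool_rot: [[0.385, -0.923, 0.001], [-0.923, -0.385, 0.001], [-0.0, -0.001, -1.0]]
ft_force: [-0.1, 2.4, 0.4]
grip_width: -0.0
```

Run:
```python
from h import *
s=env.observe(); print(s["time_s"],s["position"],w2b(s["position"]),s["ft_force"],s["tool_rot"][:2,0],s["q"][5])
for n in ["side"]:
  im=eyes.get_image(n)[:,:,::-1]
  a=im[90:210,300:420] if n=="side" else im[165:290,310:450]; cv2.imwrite(f'pics/{n}10z.png',cv2.resize(a,None,fx=4.5,fy=4.5,interpolation=cv2.INTER_CUBIC))
c=hp(1.25); print(c)
for ph in (1.3,1.35,1.4,1.44,1.48,1.51,1.54,1.571,1.6,1.63):
  p,yy=hp(ph); print(ph,delta(c[0],c[1],p,yy))
```

```text
9.25 [ 0.51773468 -0.15360657  0.04525325] [-12.5008241   10.84334726] [-0.06263519  2.41468388  0.40322968] [ 0.38475764 -0.92301757] 128.22080676802327
(array([ 0.51723378, -0.1532145 ,  0.045     ]), -1.1763)
1.3 [0.003, -0.0011, -0.0, 0.0, 0.0, 0.0159]
1.35 [0.0061, -0.0021, -0.0, 0.0, 0.0, 0.0318]
1.4 [0.0092, -0.0029, -0.0, 0.0, 0.0, 0.0477]
1.44 [0.0118, -0.0035, -0.0, 0.0, 0.0, 0.0605]
1.48 [0.0143, -0.0039, -0.0, 0.0, 0.0, 0.0732]
1.51 [0.0162, -0.0042, -0.0, 0.0, 0.0, 0.0828]
1.54 [0.0182, -0.0044, -0.0, 0.0, 0.0, 0.0923]
1.571 [0.0202, -0.0045, -0.0, 0.0, 0.0, 0.1022]
1.6 [0.022, -0.0046, -0.0, 0.0, 0.0, 0.1114]
1.63 [0.024, -0.0046, -0.0, 0.0, 0.0, 0.121]
```

View pics/side10z.png

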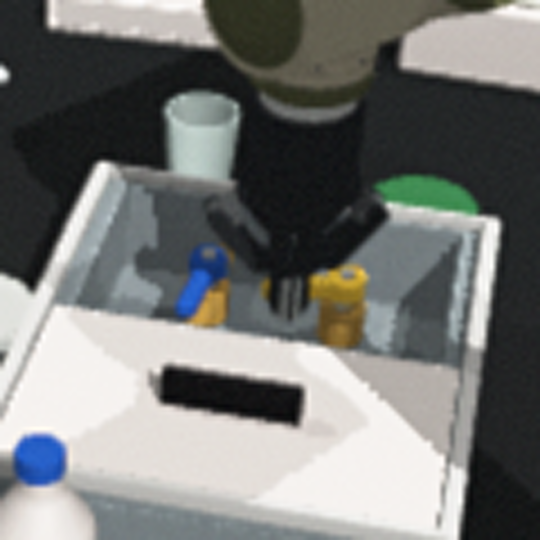

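The handle is most of the way round, running from the hub at zoomed (345,285) to the tip at (270,288). The left knuckle is clear above blue. I'll creep to the stop.

>>> jog_arm(deltas=[0.003, -0.0011, 0, 0, 0, 0.0159, 1, 0.0061, -0.0021, 0, 0, 0, 0.0318, 1, 0.0092, -0.0029, 0, 0, 0, 0.0477, 1, 0.0118, -0.0035, 0, 0, 0, 0.0605, 1, 0.0143, -0.0039, 0, 0, 0, 0.0732, 1, 0.0162, -0.0042, 0, 0, 0, 0.0828, 1, 0.0162, -0.0042, 0, 0, 0, 0.0828, 1])

```text
time_s: 9.88
position: [0.5253, -0.1641, 0.0452]
tool_rot: [[0.136, -0.991, 0.001], [-0.991, -0.136, -0.0], [0.0, -0.001, -1.0]]
ft_force: [0.3, 0.1, -0.9]
grip_width: 0.0001
```

Run:
```python
from h import *
s=env.observe(); print(s["time_s"],s["position"],w2b(s["position"]),s["ft_force"],s["tool_rot"][:2,0],s["q"][5])
c=hp(1.51); print(c)
for ph in (1.54,1.571,1.6):
  p,yy=hp(ph); print(ph,delta(c[0],c[1],p,yy))
```

```text
9.8833 [ 0.52530603 -0.16405528  0.04521966] [-5.71940258 -0.13450728] [ 0.33950678  0.07184464 -0.92882348] [ 0.13578391 -0.99073847] 142.49683676644486
(array([ 0.52478836, -0.16325583,  0.045     ]), -1.4363)
1.54 [0.0018, -0.0007, -0.0, 0.0, 0.0, 0.0095]
1.571 [0.0037, -0.0014, -0.0, 0.0, 0.0, 0.0194]
1.6 [0.0055, -0.0019, -0.0, 0.0, 0.0, 0.0286]
```

>>> jog_arm(deltas=[0.0018, -0.0007, 0, 0, 0, 0.0095, 1, 0.0037, -0.0014, 0, 0, 0, 0.0194, 1, 0.0037, -0.0014, 0, 0, 0, 0.0194, 1])

```text
time_s: 10.13
position: [0.5265, -0.1667, 0.0452]
tool_rot: [[0.075, -0.997, 0.001], [-0.997, -0.075, -0.0], [0.0, -0.001, -1.0]]
ft_force: [0.2, 1.2, 0.4]
grip_width: -0.0001
```

>>> jog_arm(deltas=[0.0015, 0, 0, 0, 0, 0, 1, 0.003, 0, 0, 0, 0, 0, 1, 0.003, 0, 0, 0, 0, 0, 1])

```text
time_s: 10.38
position: [0.5265, -0.1681, 0.0451]
tool_rot: [[0.075, -0.997, 0.0], [-0.997, -0.075, 0.002], [-0.002, -0.0, -1.0]]
ft_force: [3.0, 6.8, 1.6]
grip_width: 0.0001
```

>>> jog_arm(deltas=[0.0015, 0, 0, 0, 0, 0, 1, 0.003, 0, 0, 0, 0, 0, 1, 0.003, 0, 0, 0, 0, 0, 1])

```text
time_s: 10.63
position: [0.5266, -0.1685, 0.0451]
tool_rot: [[0.075, -0.997, -0.0], [-0.997, -0.075, 0.005], [-0.005, -0.0, -1.0]]
ft_force: [4.0, 16.2, 4.0]
grip_width: 0.0002
```

16 N with no further motion means the handle is at its stop. I'll back off, rise and move away to check.

>>> jog_arm(deltas=[-0.01, 0, 0, 0, 0, 0, 1, -0.03, 0, 0, 0, 0, 0, 1, -0.03, 0, -0.03, 0, 0, 0, 1, -0.03, 0, -0.08, 0, 0, 0, 1, -0.03, 0, -0.13, 0, 0, 0, 1, -0.06, 0, -0.18, 0, 0, 0, 1, -0.11, 0, -0.21, 0, 0, 0, 1, -0.16, 0, -0.21, 0, 0, 0, 1, -0.21, 0, -0.21, 0, 0, 0, 1, -0.26, 0, -0.21, 0, 0, 0, 1, -0.28, 0, -0.21, 0, 0, 0, 1, -0.28, 0, -0.21, 0, 0, 0, 1])

```text
time_s: 11.63
position: [0.509, 0.034, 0.2026]
tool_rot: [[0.087, -0.996, 0.001], [-0.996, -0.087, 0.007], [-0.006, -0.002, -1.0]]
ft_force: [0.0, -0.5, -0.7]
grip_width: 0.0
```

Run:
```python
from h import *
s=env.observe(); print(s["time_s"],s["position"],w2b(s["position"]),s["ft_force"])
for n in ["side","top"]: cv2.imwrite(f"pics/{n}11.png",eyes.get_image(n)[:,:,::-1])
a=cv2.imread('pics/side11.png')[90:210,300:420]; cv2.imwrite('pics/side11z.png',cv2.resize(a,None,fx=4.5,fy=4.5,interpolation=cv2.INTER_CUBIC))
a=cv2.imread('pics/top11.png')[165:290,310:450]; cv2.imwrite('pics/top11z.png',cv2.resize(a,None,fx=4.5,fy=4.5,interpolation=cv2.INTER_CUBIC))
```

```text
11.6333 [0.50895152 0.03400316 0.20261919] [ -7.44581588 198.59051842] [ 0.00771699 -0.54662633 -0.69020619]
```

View pics/side11z.png

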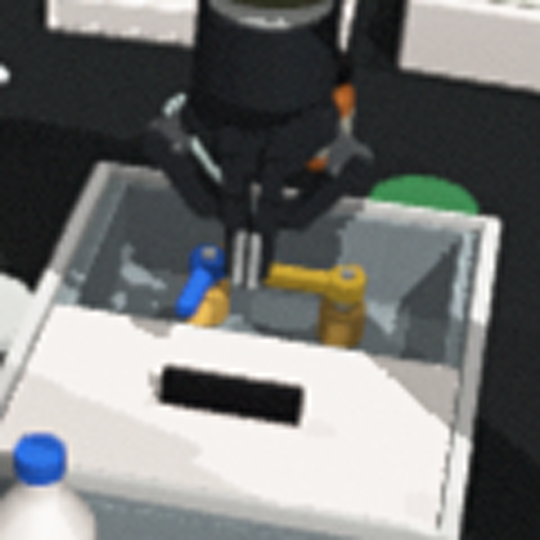

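View pics/top11z.png

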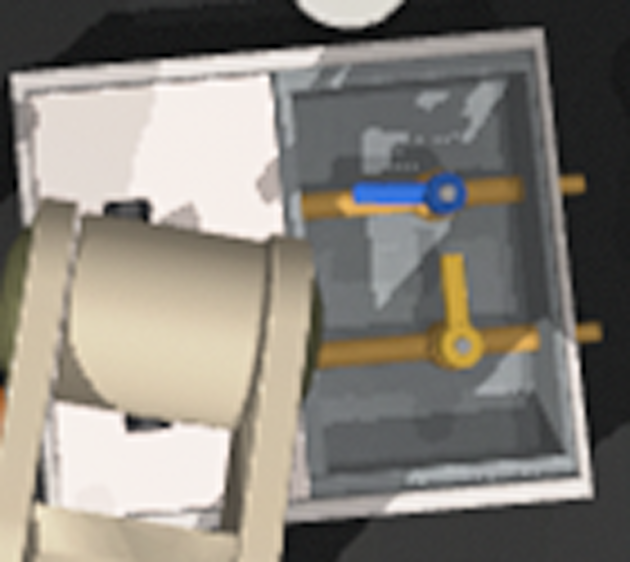

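View pics/side11.png

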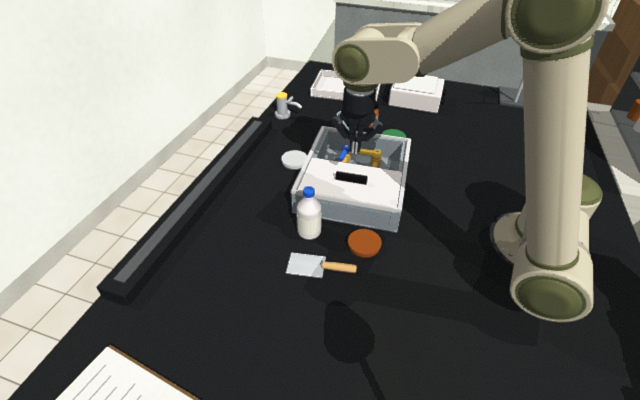

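View pics/top11.png

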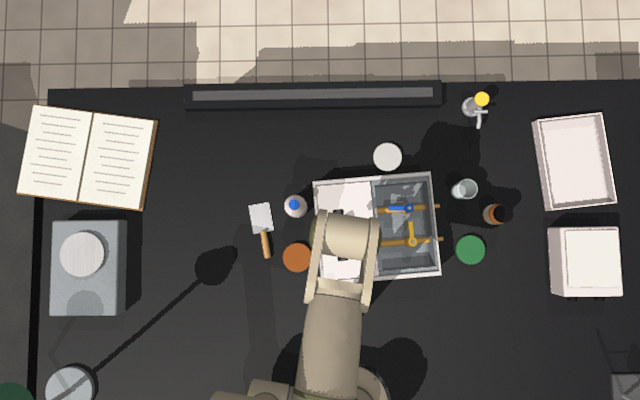

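In the top view the yellow handle runs from (462,346) to (454,254), pointing away from the robot. Blue is unchanged at (447,193) to (354,193), and the surrounding objects have not moved. I'll check the angle numerically.

Run:
```python
from h import *
t=lambda u,v: np.array([u,v])/4.5+[310,165]-.4
a=w2b(ray('top',t(462,346),.061)); b=w2b(ray('top',t(454,254),.061)); d=b-a
print(a,b,np.arctan2(d[0],d[1]),np.linalg.norm(d))
A=cv2.imread('pics/top0.png').astype(int)
B=cv2.imread('pics/top11.png').astype(int)
for n,(u,v) in dict(clear=(387,156),beaker=(465,188),jar=(494,213),green=(470,250),amber=(296,257),bottle=(295,206),spat=(261,230)).items():
    pa=A[v-20:v+20,u-20:u+20].astype(np.float32);pb=B[v-20:v+20,u-20:u+20].astype(np.float32)
    print(n,cv2.phaseCorrelate(pa.mean(2),pb.mean(2),cv2.createHanningWindow((40,40),cv2.CV_32F)))
```

```text
[-49.03769158 -22.80284174] [ 11.00713428 -23.82311759] 1.5877865947284382 60.053493445431926
clear ((-0.00929019318757085, -0.042735265499892705), 0.9921267507970333)
beaker ((-0.10835316701709985, -0.12232045465238883), 0.9679972639679909)
jar ((-0.169022277924185, -0.16293098496110403), 0.8419132286310196)
green ((0.41908551603775734, 0.1329895338352003), 0.7394793954491615)
amber ((-0.2547360586396259, -0.1955621900736979), 0.6842920529842377)
bottle ((0.06895192265859862, 0.022761056819721404), 0.9675395196676254)
spat ((0.033586007031622955, -0.04309160535775902), 0.9568957856297493)
```

The angle measures about 1.59 rad, so the handle is at its stop, and nothing else has moved. Handing in.

```bash
python3 -c "
from rig import close_job
print(close_job())"
```

```text
the job is handed in; nothing more can be done
None
```

I pushed the cover left by its ridge to its end stop, which uncovered both valves. Then I pushed the yellow handle clockwise to its hard stop, backed off, rose clear and handed the job in at about 11.7 s.

**Forces:** the wrist force read about 20 N with the cover against its stop and about 16 N with the handle against its stop. In both cases the last push barely moved anything.

**Last checks:**
- **Yellow handle:** it measures about 1.59 rad in the top view, against 1.571 for fully shut; the difference is within measuring error.
- **Blue handle:** it is at the same pixels as before the yellow handle was pushed.
- **Surrounding objects:** image shifts were 0.4 pixel or less. The largest, at the green and amber dishes, are the least certain, because those image matches were the weakest.
- **Robot:** the gripper was about 0.2 m above the bench, touching nothing.

**Disagreement:** the two cameras differed by about 6 mm in y. My first box position from the rim corners was also about 6 mm off in y, so I corrected it using the cover stop and the valve screw before pushing the handle.

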